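# Check the brake lever of an instrument trolley

## Task

Check the brake of the trolley parked at the bench: with the outside of your fingers, push the long brake lever in towards the push bar until it comes up firm against its stop, and let it spring all the way back out to settle the brake. Then push it in to the stop again and finish holding it there, so that I can see it stops short of the bar. Push only from the lever's outer side, without gripping it or squeezing it against the bar, and leave the short release lever and everything standing about as they are.

Things in the scene. Friction and masses are not known exactly. Their poses are not given: they have to be found in the camera images.
- trolley: stainless instrument trolley, wheels locked, parked beyond the bench's far edge (x = 0.46 m), push bar towards the robot, askew by up to 0.28 rad. Origin at bench-top height straight below the bar's middle; x points along the trolley away from the robot, y along the bar. Deck top 50 mm above the bench top, starting 150 mm beyond the bar's axis
- bar_mid (a point): middle of the push bar, on its axis, 200 mm above the bench top; axes as the trolley's. Round steel tube 28 mm thick; at 230 to 255 mm either side of here it bends away from the robot and slopes down to the deck (from 32 mm beyond and 12 mm below this point to 165 mm beyond and 160 mm below)
- brake_unit: black clamp on the bar, 42 mm across, 30 mm long, carrying the long brake lever, 20 to 60 mm to the left (+y) of the bar's middle. Origin on the bar's axis in the middle of the clamp, axes as the trolley's. The clamp is fixed; only its lever moves
- brake_pivot (a point): pivot of the brake lever, upright axis, level with the bar's axis and 30 mm beyond it
- brake_pad (a point): where to press: on the brake lever's outer face (away from bar and robot), 95 mm from the pivot, mid-height. x points straight out of the face, y along the blade to its tip, z up; turns with the lever. Aluminium blade 10 mm thick, 16 mm high, 115 mm long, with an 18 mm ball centred at 131 mm. At rest 39 mm lie between blade and bar here, and over 70 mm of free room outside
- brake_lever (a joint): angle of the brake lever, rad: 0 = right out (at rest), growing as it is pressed towards the bar; firm stop at 0.26, where about 15 mm remain between blade and bar at brake_pad. A spring returns it: about 3 N at brake_pad to start it, about 7 N just before the stop
- release_lever (a joint): angle of the short release lever (blade 58 mm), clamped 80 to 130 mm to the right of the bar's middle and pointing right; 0 at rest, grows towards the bar; leave alone
- reagent_bottle: amber bottle with a white cap, 56 mm wide, 125 mm tall, on the trolley's deck; origin under its centre; leave alone
- beaker: clear plastic beaker, 68 mm wide, 85 mm tall, on the deck; origin under its centre; leave alone
- tip_box: blue plastic pipette-tip box, 85 x 120 x 55 mm, on the deck; origin under its centre; leave alone
- tape_roll: cardboard-brown roll of tape lying flat on the bench, 90 mm across, 24 mm high; origin under its centre; leave alone
- small_spanner: spanner 120 mm long lying on the bench; origin under it; leave alone
- sample_jar: white plastic jar with a lid, 60 mm wide, 70 mm tall, on the bench; origin under its centre; leave alone
- wrench: spanner 160 mm long lying on the bench; origin under it; leave alone

How it is judged:
By the outcome, as a careful person would: the job done as asked, in the order asked, and still so for the second after the job is handed in, while the arm keeps its last pose, push and grip.
It also fails if it takes over 40 s, if anything falls off the work surface, if the arm or the gripper's body presses on something with over 40 N, if the wrist force passes 120 N, or if a joint passes its speed limit or range.

## Robot

A 6-joint arm with a two-finger parallel gripper is mounted at the origin on the work surface. World frame = base frame: x ahead of the robot, y to its left, z up, the work surface at z = 0. Lengths are in mm, angles in rad, forces in N, time in s.
With the tool pointing down it reaches from about 300 to 875 mm from the base axis. Payload 4.2 kg.
Tool frame: the origin (TCP) lies on the front face of the gripper's body, between the roots of the fingers; the fingertips stand 73 mm ahead of it and the grasp point (between the pads) lies 54 mm ahead of it; z points along the fingers, y is the line along which they close (so a half turn about z gives the same grasp; the last joint's range is limited). The gripper opens to 85 mm and grips with 20 to 120 N. Pads are 22 mm wide; open, the fingers measure 114 mm over their backs; the gripper's body (76 mm by 85 mm) begins 54 mm behind the grasp point. The pads swing forward as they close: fully open they stand 13 mm farther back than shut.
Start: joints at [1.3, 0.32, 1.565, -0, 1.257, -0.02], TCP at [142.702, 557.019, 303.938] pointing down, gripper open.
Joint ranges: [-3.11, 3.11], [-0.84, 2.01], [0.21, 2.61], [-1.34, 4.49], [0.05, 2.63], [-2.56, 2.56]. Speed limits (rad/s): [2.57, 2.57, 3.14, 3.14, 3.14, 3.14].

## Interface

Orientations are given as a unit quaternion [w, x, y, z].
In Python, from cell import r gives the robot as it stands. The module is installed in compiled form; this text tells all that it offers.
- The arm moves only by the tool play_rows, never from a script. Its argument "rows" is a list of rows, each a list of 7 numbers: the shift along the world's x, y, z each as a share of 1 m, from -1 to 1, then the turn, a rotation vector about the world's x, y, z each as a share of 90 degrees, from -1 to 1, then the closure, from -1 (fully open) to 1 (shut). In form: [[x, y, z, ax, ay, az, hand], ...]. A call has exactly 10 rows; each row is the pose to reach, as a shift and turn from the pose commanded when the call began; what a row does not reach only later rows make up. A row lasts 1/12 s, in which the tool goes at most 41.7 mm and 7.16 degrees, less where a joint would pass 70% of its speed; a pose out of reach is approached as far as the arm can. A call with a number of a shift or a turn outside -1 to 1 is refused whole. A call with a gripper value outside its range is refused whole. The fingers move at their own pace and stop on an object; "newtons" is the grip in N (left out, the last holds). Time passes only in rows, so rows that repeat a pose let the fingers close, or fill a call up. It gives the time, the measured TCP pose, the force, the opening and the grip force at its end, in the units of the state.
- r.get_state(): the state, without advancing time (a new reading comes with each control period).
- r.capture(name): name is "scene" or "top"; returns the picture (420x560x3 uint8, red, green, blue); there is no depth.
- r.camera_info(name): a dict with "K" (3x3 intrinsics, pixels), "k1" (the pictures are not rectified: a ray, as slopes to the right and down, at radius r is drawn at 1 + k1 r^2 times it, then the intrinsics apply), "xyz" and "attitude" of the camera in the world. Camera axes: x right, y up, looking along -z (the intrinsics and any distortion apply to the point x, -y, -z); pixel columns grow to the right and rows downward; lengths in mm; the calibration is good to about 2 mm. A picture is of the moment at which its call begins. camera_info takes no time and is no camera call.
- r.sign_off(): hands the job in; it is judged then, once.
Trained networks look in the newest picture that a camera, given by its name, has taken for a name from the list of things; names that differ only in an ending like _2 or _b are one class to them, and where a whole thing is asked for, a point or a joint stands for the part that bears it (a point fixed in the world has none). Each returns a list of dicts, best first, with "conf" (0 to 1); they miss things now and then, are a little off and sometimes report something else, mostly with a low value. They report only what shows in the picture. A call takes as long as a camera call.
- r.boxes_of(name, camera): "position" ([x, y, z] in mm, in world coordinates, good to about 4 mm: the middle of the surface that is visible of it).
- r.silhouettes(name, camera): "pixels" (420x560 bool, what is visible of it).
The state is a dict: "time_s": time; "joints": joint angles; "qd": joint speeds; "effort": joint torques, N m; "position": TCP position; "eef_rot": TCP orientation; "force": force on the tool from outside, world axes, zero at the start; "wrist_torque": the same for the moment, N m; "grip_width": opening from 0.0 (shut) to 1.0 (fully open); "finger_force": force on a finger pad.
Only numpy, scipy, OpenCV 4.12 (cv2) and the standard library are available. Lean on these libraries where they do the work, as an engineer would, in place of code of your own. Each camera call takes 0.05 s, during which the arm holds its last target. There are 200 camera calls.

## Working session

There is one attempt and no reset: what is moved stays moved. The work goes in short steps, Python scripts to look and compute and a tool call to move; the robot and the scene stay as the last step left them, time stands still between calls to the robot, and variables do not carry over. Pictures are saved under pics/ and viewed, at most 10 in all, crops included, and the job is handed in when it is done.

Besides the shell and the picture viewer there is one more tool, called by a JSON object that holds its "method" and its "body". play_rows: Moves the arm, as the interface text tells. Its arguments: {"type":"object","properties":{"rows":{"type":"array"},"newtons":{"type":"number"}},"required":["rows"]}

```bash
mkdir -p pics
cat > h.py <<'E'
import numpy as np, cv2
from scipy.spatial.transform import Rotation as R
from cell import r
def cam(n):
    c=r.camera_info(n); a=np.array(c["attitude"],float)
    M=a if a.shape==(3,3) else R.from_quat(a,scalar_first=True).as_matrix()
    return np.array(c["K"]),c["k1"],np.array(c["xyz"],float),M
def proj(P,n):
    K,k1,o,M=cam(n); q=(np.atleast_2d(P)-o)@M; s=np.c_[q[:,0],-q[:,1]]/-q[:,2:]
    s=s*(1+k1*(s**2).sum(1,keepdims=True)); return s@K[:2,:2].T+K[:2,2]
def atz(uv,z,n):
    K,k1,o,M=cam(n); d=(np.atleast_2d(uv)-K[:2,2])@np.linalg.inv(K[:2,:2]).T; s=d.copy()
    for _ in range(20): s=d/(1+k1*(s**2).sum(1,keepdims=True))
    v=np.c_[s[:,0],-s[:,1],-np.ones(len(s))]@M.T
    return o+v*((z-o[2])/v[:,2:])
E
python3 - <<'E'
from h import *
for n in("scene","top"):
    print(r.camera_info(n))
    cv2.imwrite(f"pics/{n}0.png",r.capture(n)[:,:,::-1])
    for t in("bar_mid","brake_unit","brake_pivot","brake_pad","brake_lever","release_lever","reagent_bottle","beaker","tip_box","sample_jar"):
        b=r.boxes_of(t,n); print(n,t,[(np.round(x["position"]),round(x["conf"],2)) for x in b[:2]])
print(r.get_state())
E
```

```text
{'K': array([[406.47565503,   0.        , 272.902688  ],
       [  0.        , 406.47565503, 213.81229964],
       [  0.        ,   0.        ,   1.        ]]), 'k1': -0.08765824771942267, 'xyz': array([1096.28193745, -593.0892255 ,  768.72075947]), 'attitude': array([0.83411535, 0.40703954, 0.17028215, 0.33102021])}
scene bar_mid [(array([ 878., -137.,   52.]), 0.63)]
scene brake_unit [(array([532., -30., 213.]), 0.95)]
scene brake_pivot [(array([557.,  19., 203.]), 0.79)]
scene brake_pad [(array([563.,  20., 206.]), 0.75)]
scene brake_lever [(array([557.,  17., 202.]), 0.59)]
scene release_lever [(array([ 501., -210.,  202.]), 0.62)]
scene reagent_bottle [(array([715., -84., 119.]), 0.84)]
scene beaker [(array([732.,  52., 114.]), 0.61)]
scene tip_box [(array([ 681., -242.,  104.]), 0.69), (array([ 370., -345.,   16.]), 0.18)]
scene sample_jar []
{'K': array([[384.47775826,   0.        , 277.76602122],
       [  0.        , 384.47775826, 211.75549858],
       [  0.        ,   0.        ,   1.        ]]), 'k1': -0.04391508764164924, 'xyz': array([ 329.47205595,   -8.862163  , 1086.5
[... 760 characters left out ...]
 'joints': array([ 1.30000838e+00,  3.19545847e-01,  1.56450003e+00, -2.38826067e-05,
        1.25741709e+00, -2.00194415e-02]), 'qd': array([-3.30063452e-04,  1.28935385e-03, -7.73790557e-05,  4.06694693e-04,
       -7.27290886e-04, -4.03544419e-04]), 'effort': array([ 7.12350611e-04, -4.15424931e+01, -2.34425837e+01, -4.94981020e-05,
        1.18128587e-04, -2.59620762e-06]), 'position': array([142.69936228, 557.0057089 , 303.96906249]), 'eef_rot': array([2.06354703e-05, 1.25052326e-01, 9.92150146e-01, 6.25138330e-05]), 'force': array([ 0.71255943, -1.48044809, -0.13707593]), 'wrist_torque': array([0.03830655, 0.02938767, 0.02706307]), 'finger_force': 0.0, 'grip_width': 1.0039251089294536}
```

View pics/scene0.png

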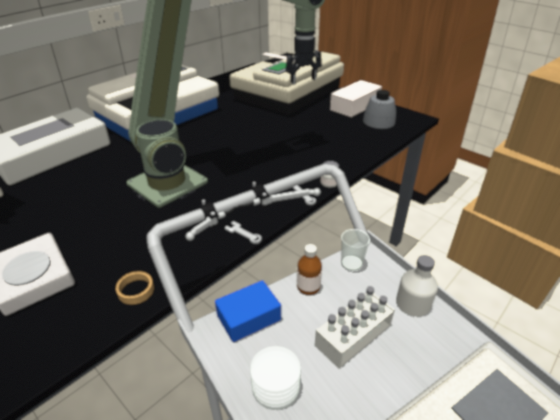

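View pics/top0.png

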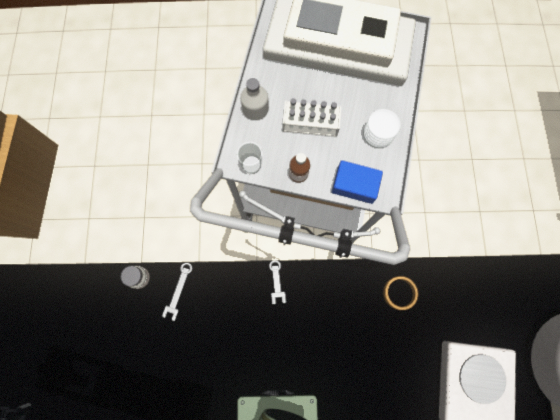

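The scene view shows the trolley bar with the long lever running from its clamp at (260,190) to a ball at about (318,190). The top view puts the brake clamp at (287,230), the lever ball at (243,195) and the release lever from (345,242) to (377,231). Next I'll fit the pose.

Run:
```python
from h import *
from scipy.optimize import least_squares
uv=np.array([[287,230],[345,242],[243,195],[377,231],[215,215],[385,252]])
W=atz(uv,200,"top"); print(W.round())
im=cv2.imread("pics/top0.png"); 
d=W[0]-W[1]; d/=np.linalg.norm(d); yaw=np.arctan2(-d[0],d[1]); print("yaw",yaw)
for n in("top","scene"):
    for t in("brake_lever","brake_unit"):
        s=r.silhouettes(t,n); 
        if s:
            p=np.argwhere(s[0]["pixels"])[:,::-1]; print(n,t,s[0]["conf"],len(p),p.min(0),p.max(0),p.mean(0))
            if n=="top": print(atz([p.mean(0)],200 if t!="brake_unit" else 210,n))
for n,(x,y) in {"top":(180,160),"scene":(140,150)}.items():
    im=cv2.imread(f"pics/{n}0.png")
    w,h=(240,120)if n=="top" else (220,130)
    cv2.imwrite(f"pics/{n}_crop.png",cv2.resize(im[y:y+h,x:x+w],None,fx=3.3,fy=3.3,interpolation=cv2.INTER_CUBIC))
```

```text
[[ 505.  -33.  200.]
 [ 474. -168.  200.]
 [ 593.   71.  200.]
 [ 499. -245.  200.]
 [ 545.  137.  200.]
 [ 449. -259.  200.]]
yaw -0.22769720536959048
top brake_lever 0.5 209 [240 191] [283 221] [261.31100478 206.44019139]
[[563.56939637  26.80363699 200.        ]]
top brake_unit 0.89 576 [240 191] [301 243] [276.703125   219.73263889]
[[528.10494496  -9.28723337 210.        ]]
scene brake_lever 0.84 327 [262 189] [319 203] [288.82262997 195.03363914]
scene brake_unit 0.66 730 [238 182] [318 207] [275.24246575 195.1369863 ]
```

View pics/top_crop.png

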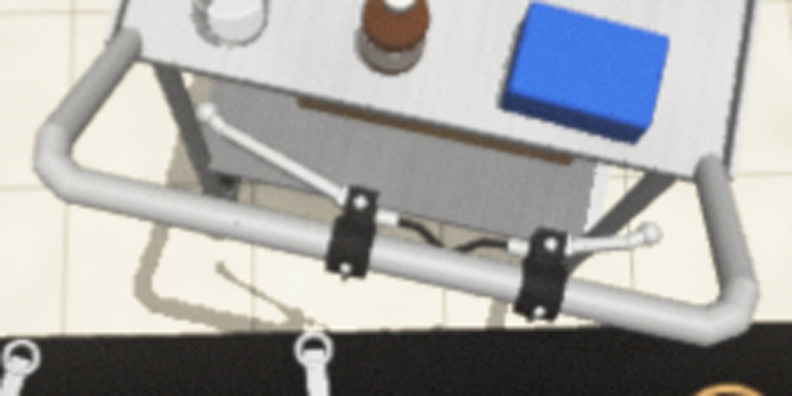

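```bash
cat >> h.py <<'E'
def model(p,th=0):
    x,y,yaw,off=p; c,s=np.cos(yaw),np.sin(yaw)
    T=lambda a,b,z=200:np.array([x+c*a-s*b,y+s*a+c*b,z])
    b=.298-th; d=np.array([np.sin(b),np.cos(b)]); nrm=np.array([np.cos(b),-np.sin(b)]); pv=np.array([30,off])
    pad=pv+95*d+5*nrm
    return dict(T=T,pv=T(*pv),ball=T(*(pv+131*d)),pad=T(*pad),tip=T(*(pv+115*d)),clamp=T(0,off),ang=yaw-b)
E
python3 - <<'E'
from h import *
from scipy.optimize import least_squares
c=lambda u,v:np.array([180+u/3.3,160+v/3.3])-.35
ball=c(207,113); bars=[c(200,216),c(460,273),c(620,310)]; cl=c(353,238); left=c(35,165)
def f(p):
    m=model(p); e=[proj(m["ball"],"top")[0]-ball, .5*(proj(m["clamp"]+[0,0,15],"top")[0]-cl)]
    for b in bars:
        w=atz([b],200,"top")[0]; yaw=p[2]; e.append([((w[:2]-p[:2])@[np.cos(yaw),np.sin(yaw)])/2.3])
    return np.concatenate(e)
s=least_squares(f,[515,0,-.22,40]); p=s.x; print(p.round(3),s.fun.round(2))
np.save("p.npy",p)
for th in(0,.26):
    m=model(p,th); print(th,{k:np.round(v,2) for k,v in m.items() if k!="T"})
m=model(p)
for n in("top","scene"):
    im=cv2.imread(f"pics/{n}0.png"); x,y,w,h=(180,160,240,120)if n=="top" else (140,150,220,130)
    k=3.3; big=cv2.resize(im[y:y+h,x:x+w],None,fx=k,fy=k,interpolation=cv2.INTER_CUBIC)
    dr=lambda P,col:cv2.polylines(big,[np.int32((proj(np.array(P),n)-[x,y])*k)],False,col,1)
    T=m["T"]; dr([T(0,-230),T(0,230)],(0,0,255)); dr([m["pv"],m["ball"]],(0,255,0)); dr([m["pad"],m["pad"]+[0,0,20]],(255,0,255)); dr([T(0,-230),T(0,0),T(60,0)],(255,255,0))
    cv2.imwrite(f"pics/{n}_fit.png",big)
a=cv2.imread("pics/top_fit.png");b=cv2.imread("pics/scene_fit.png")
a=a[:300];b=b[:300]; W=max(a.shape[1],b.shape[1])
cv2.imwrite("pics/fit.png",np.vstack([cv2.copyMakeBorder(i,0,0,0,W-i.shape[1],0) for i in(a,b)]))
E
```

```text
[-1.292154e+03 -6.883515e+03 -2.550000e-01  7.081591e+03] [-0.34  1.32 -0.11  0.76 -1.51 -0.16  0.03]
0 {'pv': array([523.55, -38.59, 200.  ]), 'ball': array([592.36,  72.88, 200.  ]), 'pad': array([577.71,  39.62, 200.  ]), 'tip': array([583.96,  59.27, 200.  ]), 'clamp': array([494.52, -31.02, 200.  ]), 'ang': np.float64(-0.55)}
0.26 {'pv': array([523.55, -38.59, 200.  ]), 'ball': array([561.39,  86.83, 200.  ]), 'pad': array([555.78,  50.92, 200.  ]), 'tip': array([556.77,  71.51, 200.  ]), 'clamp': array([494.52, -31.02, 200.  ]), 'ang': np.float64(-0.29)}
```

View pics/fit.png

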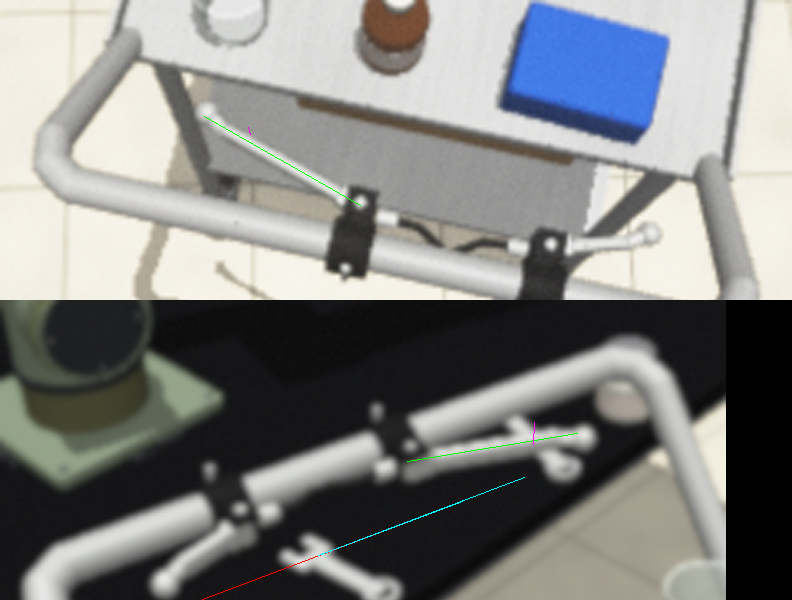

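The fit lies on the lever to within about 2 px in both views: (205,117) against the ball at (207,113), and (577,433) against (586,437). The pad's outer face is near (579,41,200) with its normal at -0.55 rad. I'll close the gripper and go to above the outer side.

{"method": "play_rows", "body": {"rows": [[0.024,-0.027,0.003,0,0,-0.075,1],[0.047,-0.054,0.006,0,0,-0.15,1],[0.071,-0.08,0.01,0,0,-0.225,1],[0.094,-0.107,0.015,0,0,-0.3,1],[0.118,-0.134,0.02,0,0,-0.375,1],[0.142,-0.161,0.025,0,0,-0.45,1],[0.165,-0.188,0.03,0,0,-0.525,1],[0.189,-0.215,0.03,0,0,-0.6,1],[0.212,-0.241,0.03,0,0,-0.675,1],[0.236,-0.268,0.03,0,0,-0.75,1]], "newtons": 60}}

```text
time_s: 2.13
position: [379.5, 287.6, 334.3]
eef_rot: [0.0, 0.657, 0.754, 0.0]
force: [0.4, 0.8, -0.3]
grip_width: -0.004
finger_force: 0.0
```

{"method": "play_rows", "body": {"rows": [[0.026,-0.03,0,0,0,-0.055,1],[0.053,-0.06,0,0,0,-0.11,1],[0.079,-0.09,0,0,0,-0.165,1],[0.106,-0.12,0,0,0,-0.22,1],[0.132,-0.15,0,0,0,-0.275,1],[0.159,-0.18,0,0,0,-0.33,1],[0.185,-0.21,0,0,0,-0.385,1],[0.212,-0.24,0,0,0,-0.44,1],[0.236,-0.269,0,0,0,-0.44,1],[0.236,-0.269,0,0,0,-0.44,1]]}}

```text
time_s: 2.97
position: [618.3, 14.9, 332.9]
eef_rot: [0.002, 0.874, 0.487, 0.0]
force: [-0.2, 0.0, 0.2]
grip_width: -0.003
finger_force: 0.0
```

Run:
```python
from h import *
s=r.get_state(); q=R.from_quat(s["eef_rot"],scalar_first=True).as_matrix()
print(s["time_s"],s["position"],"y",q[:,1],"z",q[:,2],s["grip_width"],s["force"])
ims=[r.capture(n)[:,:,::-1] for n in("top","scene")]
a=cv2.resize(ims[0][140:290,180:420],None,fx=3,fy=2*1,interpolation=2); 
a=cv2.resize(ims[0][150:260,190:390],None,fx=2.7,fy=2.7,interpolation=2); b=cv2.resize(ims[1][80:190+30,200:400],None,fx=2.1,fy=2.1,interpolation=2)
W=max(a.shape[1],b.shape[1]); cv2.imwrite("pics/above.png",np.vstack([cv2.copyMakeBorder(i,0,0,0,W-i.shape[1],0) for i in(a,b)]))
```

```text
2.9667 [618.31577416  14.85853062 332.86847271] y [ 0.85017625 -0.52648727  0.00339137] z [ 0.00213368 -0.00299597 -0.99999324] -0.0025334552354876476 [-0.17174063  0.0159563   0.18899253]
```

View pics/above.png

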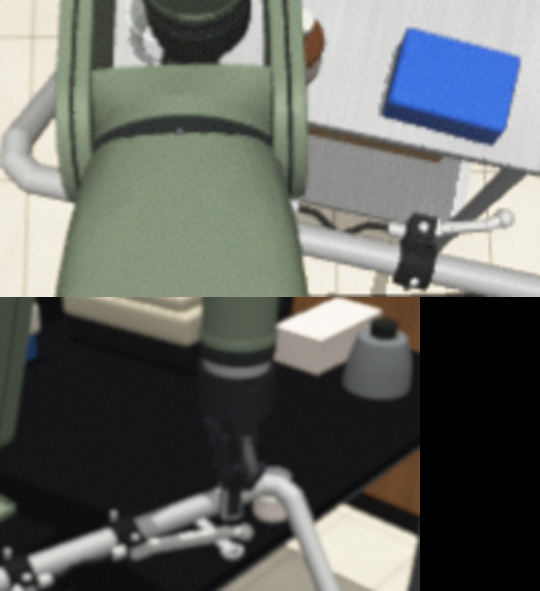

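The top view shows the arm covering the lever, with the release lever untouched. In the scene view the fingers are above and beyond the lever near the ball end (235,515 in the composite). I'll descend on the outer side, then approach.

{"method": "play_rows", "body": {"rows": [[0,0,-0.015,0,0,0,1],[0,0,-0.035,0,0,0,1],[0,0,-0.055,0,0,0,1],[0,0,-0.07,0,0,0,1],[0,0,-0.08,0,0,0,1],[-0.004,0.003,-0.08,0,0,0,1],[-0.008,0.006,-0.08,0,0,0,1],[-0.013,0.008,-0.08,0,0,0,1],[-0.017,0.011,-0.08,0,0,0,1],[-0.017,0.011,-0.08,0,0,0,1]]}}

```text
time_s: 3.9
position: [597.0, 31.8, 255.2]
eef_rot: [0.0, 0.872, 0.489, 0.001]
force: [-0.5, 0.2, 0.2]
grip_width: -0.001
finger_force: 0.0
```

Run:
```python
from h import *
s=r.get_state(); print(s["time_s"],s["position"],s["force"])
im=r.capture("scene")[:,:,::-1]
cv2.imwrite("pics/down.png",cv2.resize(im[110:230,220:380],None,fx=4.5,fy=4.5,interpolation=2))
```

```text
3.9 [596.96657967  31.78607006 255.21939271] [-0.48569972  0.20129663  0.18580528]
```

View pics/down.png

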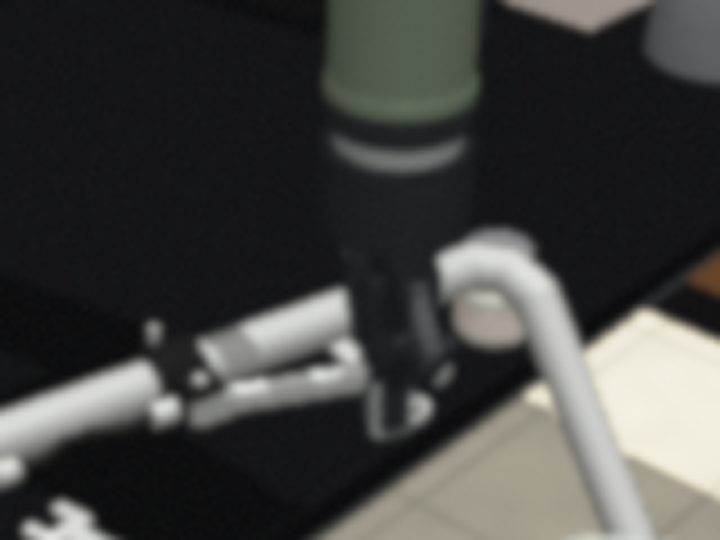

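The fingers are outside the blade at (400,400), with the ball showing just right of them at (425,405). I'll press slowly and watch the force.

{"method": "play_rows", "body": {"rows": [[-0.002,0.001,0,0,0,0,1],[-0.004,0.002,0,0,0,0,1],[-0.006,0.003,0,0,0,0,1],[-0.008,0.0045,0,0,0,0.015,1],[-0.01,0.006,0,0,0,0.03,1],[-0.012,0.007,0,0,0,0.05,1],[-0.014,0.008,0,0,0,0.065,1],[-0.016,0.0095,0,0,0,0.08,1],[-0.018,0.011,0,0,0,0.1,1],[-0.018,0.011,0,0,0,0.1,1]]}}

```text
time_s: 4.78
position: [580.5, 42.5, 254.2]
eef_rot: [0.001, 0.831, 0.557, 0.001]
force: [4.8, 0.9, -1.8]
grip_width: 0.007
finger_force: 2.2
```

{"method": "play_rows", "body": {"rows": [[-0.001,0.0005,0,0,0,0.01,1],[-0.002,0.001,0,0,0,0.02,1],[-0.003,0.0015,0,0,0,0.03,1],[-0.004,0.002,0,0,0,0.04,1],[-0.005,0.0025,0,0,0,0.05,1],[-0.006,0.003,0,0,0,0.06,1],[-0.006,0.003,0,0,0,0.066,1],[-0.006,0.003,0,0,0,0.066,1],[-0.006,0.003,0,0,0,0.066,1],[-0.006,0.003,0,0,0,0.066,1]]}}

```text
time_s: 5.62
position: [575.3, 45.6, 254.5]
eef_rot: [0.001, 0.801, 0.598, 0.002]
force: [6.5, 1.1, -1.7]
grip_width: -0.002
finger_force: 2.7
```

{"method": "play_rows", "body": {"rows": [[-0.001,0.0003,0,0,0,0,1],[-0.001,0.0003,0,0,0,0,1],[-0.002,0.0006,0,0,0,0,1],[-0.002,0.0006,0,0,0,0,1],[-0.003,0.0009,0,0,0,0,1],[-0.003,0.0009,0,0,0,0,1],[-0.003,0.0009,0,0,0,0,1],[-0.003,0.0009,0,0,0,0,1],[-0.003,0.0009,0,0,0,0,1],[-0.003,0.0009,0,0,0,0,1]]}}

```text
time_s: 6.45
position: [572.5, 46.6, 254.5]
eef_rot: [0.001, 0.801, 0.598, 0.003]
force: [6.7, 1.4, -1.7]
grip_width: -0.002
finger_force: 2.9
```

{"method": "play_rows", "body": {"rows": [[-0.001,0.0003,0,0,0,0,1],[-0.001,0.0003,0,0,0,0,1],[-0.002,0.0006,0,0,0,0,1],[-0.002,0.0006,0,0,0,0,1],[-0.002,0.0006,0,0,0,0,1],[-0.002,0.0006,0,0,0,0,1],[-0.002,0.0006,0,0,0,0,1],[-0.002,0.0006,0,0,0,0,1],[-0.002,0.0006,0,0,0,0,1],[-0.002,0.0006,0,0,0,0,1]]}}

```text
time_s: 7.28
position: [570.7, 47.3, 254.5]
eef_rot: [0.001, 0.801, 0.598, 0.003]
force: [7.1, 2.6, -1.3]
grip_width: -0.004
finger_force: 3.1
```

{"method": "play_rows", "body": {"rows": [[-0.001,0.0003,0,0,0,0,1],[-0.001,0.0003,0,0,0,0,1],[-0.002,0.0006,0,0,0,0,1],[-0.002,0.0006,0,0,0,0,1],[-0.002,0.0006,0,0,0,0,1],[-0.002,0.0006,0,0,0,0,1],[-0.002,0.0006,0,0,0,0,1],[-0.002,0.0006,0,0,0,0,1],[-0.002,0.0006,0,0,0,0,1],[-0.002,0.0006,0,0,0,0,1]]}}

```text
time_s: 8.12
position: [568.8, 48.0, 254.5]
eef_rot: [0.001, 0.801, 0.598, 0.003]
force: [7.7, 2.4, -2.4]
grip_width: -0.002
finger_force: 3.3
```

{"method": "play_rows", "body": {"rows": [[-0.001,0.0003,0,0,0,0,1],[-0.001,0.0003,0,0,0,0,1],[-0.002,0.0006,0,0,0,0,1],[-0.002,0.0006,0,0,0,0,1],[-0.002,0.0006,0,0,0,0,1],[-0.002,0.0006,0,0,0,0,1],[-0.002,0.0006,0,0,0,0,1],[-0.002,0.0006,0,0,0,0,1],[-0.002,0.0006,0,0,0,0,1],[-0.002,0.0006,0,0,0,0,1]]}}

```text
time_s: 8.95
position: [567.5, 48.5, 254.6]
eef_rot: [0.002, 0.801, 0.598, 0.004]
force: [9.0, 3.1, -4.1]
grip_width: 0.001
finger_force: 4.2
```

{"method": "play_rows", "body": {"rows": [[-0.001,0.0003,0,0,0,0,1],[-0.001,0.0003,0,0,0,0,1],[-0.002,0.0006,0,0,0,0,1],[-0.002,0.0006,0,0,0,0,1],[-0.002,0.0006,0,0,0,0,1],[-0.002,0.0006,0,0,0,0,1],[-0.002,0.0006,0,0,0,0,1],[-0.002,0.0006,0,0,0,0,1],[-0.002,0.0006,0,0,0,0,1],[-0.002,0.0006,0,0,0,0,1]]}}

```text
time_s: 9.78
position: [567.0, 48.6, 254.7]
eef_rot: [0.003, 0.801, 0.598, 0.005]
force: [14.8, 0.7, -7.1]
grip_width: 0.004
finger_force: 6.6
```

Run:
```python
from h import *
s=r.get_state(); print(s["time_s"],s["position"],s["force"])
im=r.capture("scene")[:,:,::-1]
p=np.load("p.npy"); 
for n in ("scene",):
    for x in r.silhouettes("brake_lever",n)[:1]:
        q=np.argwhere(x["pixels"])[:,::-1]; print(x["conf"],q.min(0),q.max(0),len(q))
for th in(0,.26): print(proj(model(p,th)["ball"],"scene"))
cv2.imwrite("pics/stop.png",cv2.resize(im[140:220,220:350],None,fx=6,fy=6,interpolation=2))
```

```text
9.7833 [567.02619296  48.60234488 254.71115438] [14.84066845  0.7326944  -7.09114793]
0.52 [263 186] [295 202] 181
[[315.03086501 190.55938292]]
[[308.97239414 183.59323907]]
```

View pics/stop.png

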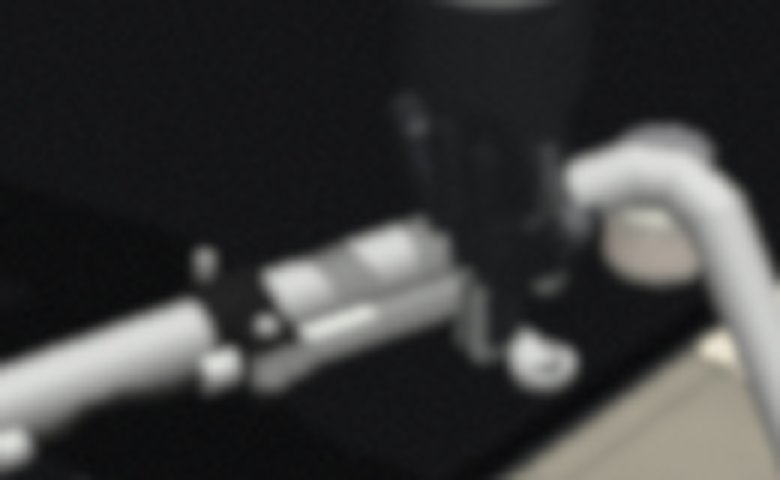

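The position has stalled at x = 567 while the force jumped from 9 to 15 N, so the lever is on its stop. The blade lies almost parallel to the bar with a gap between them (the ring at (540,355) is the spanner on the bench). Now I'll retract fully so it springs out.

{"method": "play_rows", "body": {"rows": [[0.004,-0.001,0,0,0,0,1],[0.009,-0.003,0,0,0,-0.02,1],[0.014,-0.005,0,0,0,-0.05,1],[0.02,-0.008,0,0,0,-0.08,1],[0.026,-0.011,0,0,0,-0.11,1],[0.032,-0.015,0,0,0,-0.14,1],[0.038,-0.019,0,0,0,-0.166,1],[0.044,-0.023,0,0,0,-0.166,1],[0.049,-0.026,0,0,0,-0.166,1],[0.049,-0.026,0,0,0,-0.166,1]]}}

```text
time_s: 10.72
position: [612.2, 21.8, 253.7]
eef_rot: [0.0, 0.872, 0.489, -0.0]
force: [0.3, -0.1, -0.4]
grip_width: 0.0
finger_force: 0.0
```

{"method": "play_rows", "body": {"rows": [[0,0,0,0,0,0,1],[0,0,0,0,0,0,1],[0,0,0,0,0,0,1],[0,0,0,0,0,0,1],[0,0,0,0,0,0,1],[0,0,0,0,0,0,1],[0,0,0,0,0,0,1],[0,0,0,0,0,0,1],[0,0,0,0,0,0,1],[0,0,0,0,0,0,1]]}}

```text
time_s: 11.55
position: [611.7, 22.3, 253.9]
eef_rot: [0.0, 0.872, 0.489, 0.0]
force: [0.1, 0.9, -0.2]
grip_width: 0.002
finger_force: 0.0
```

Run:
```python
from h import *
s=r.get_state(); print(s["time_s"],s["position"],s["force"])
im=r.capture("scene")[:,:,::-1]
cv2.imwrite("pics/out.png",cv2.resize(im[140:220,220:350],None,fx=6,fy=6,interpolation=2))
```

```text
11.55 [611.69337775  22.31906397 253.94874623] [ 0.13730029  0.86260734 -0.17336151]
```

View pics/out.png

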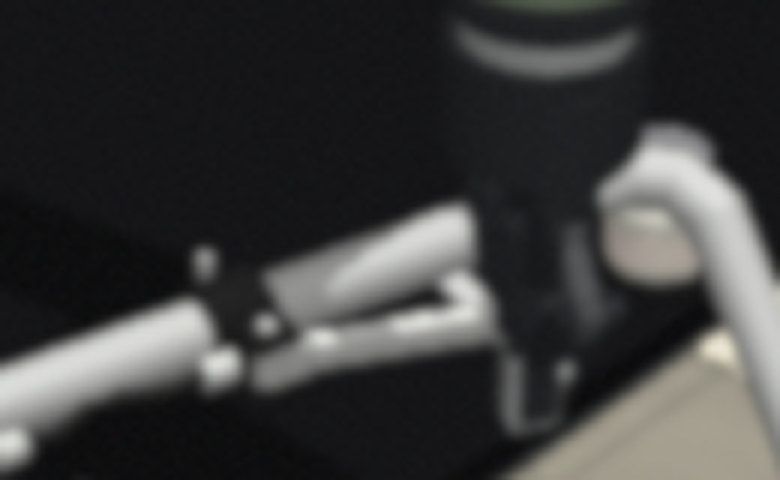

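The lever is back out, from the clamp at (265,325) to (490,330), and the tool has no contact force. Second push, to the same place plus 1 mm.

{"method": "play_rows", "body": {"rows": [[-0.005,0.003,0,0,0,0,1],[-0.011,0.007,0,0,0,0,1],[-0.015,0.0095,0,0,0,0.02,1],[-0.019,0.012,0,0,0,0.04,1],[-0.023,0.0145,0,0,0,0.065,1],[-0.027,0.017,0,0,0,0.09,1],[-0.031,0.019,0,0,0,0.115,1],[-0.035,0.021,0,0,0,0.14,1],[-0.039,0.023,0,0,0,0.166,1],[-0.042,0.024,0,0,0,0.166,1]]}}

```text
time_s: 12.43
position: [571.3, 47.4, 254.6]
eef_rot: [0.002, 0.801, 0.599, 0.003]
force: [7.9, 1.8, -2.8]
grip_width: -0.0
finger_force: 3.2
```

{"method": "play_rows", "body": {"rows": [[-0.001,0.0003,0,0,0,0,1],[-0.002,0.0006,0,0,0,0,1],[-0.003,0.0009,0,0,0,0,1],[-0.004,0.0012,0,0,0,0,1],[-0.005,0.0015,0,0,0,0,1],[-0.006,0.0018,0,0,0,0,1],[-0.007,0.002,0,0,0,0,1],[-0.007,0.002,0,0,0,0,1],[-0.007,0.002,0,0,0,0,1],[-0.007,0.002,0,0,0,0,1]]}}

```text
time_s: 13.27
position: [567.0, 48.9, 254.8]
eef_rot: [0.004, 0.801, 0.598, 0.006]
force: [14.6, -0.5, -6.4]
grip_width: -0.001
finger_force: 6.5
```

{"method": "play_rows", "body": {"rows": [[-0.0005,0.0002,0,0,0,0,1],[-0.001,0.0003,0,0,0,0,1],[-0.001,0.0003,0,0,0,0,1],[-0.001,0.0003,0,0,0,0,1],[-0.001,0.0003,0,0,0,0,1],[-0.001,0.0003,0,0,0,0,1],[-0.001,0.0003,0,0,0,0,1],[-0.001,0.0003,0,0,0,0,1],[-0.001,0.0003,0,0,0,0,1],[-0.001,0.0003,0,0,0,0,1]]}}

```text
time_s: 14.1
position: [566.8, 48.9, 254.8]
eef_rot: [0.005, 0.801, 0.598, 0.006]
force: [16.7, -0.8, -7.4]
grip_width: 0.001
finger_force: 7.7
```

Run:
```python
from h import *
s=r.get_state(); print(s["time_s"],s["position"],s["force"])
im=r.capture("scene")[:,:,::-1]
cv2.imwrite("pics/end.png",cv2.resize(im[140:300,140:400],None,fx=3,fy=3,interpolation=2))
```

```text
14.1 [566.79627078  48.91557853 254.82954732] [16.69829165 -0.79860272 -7.37040281]
```

View pics/end.png

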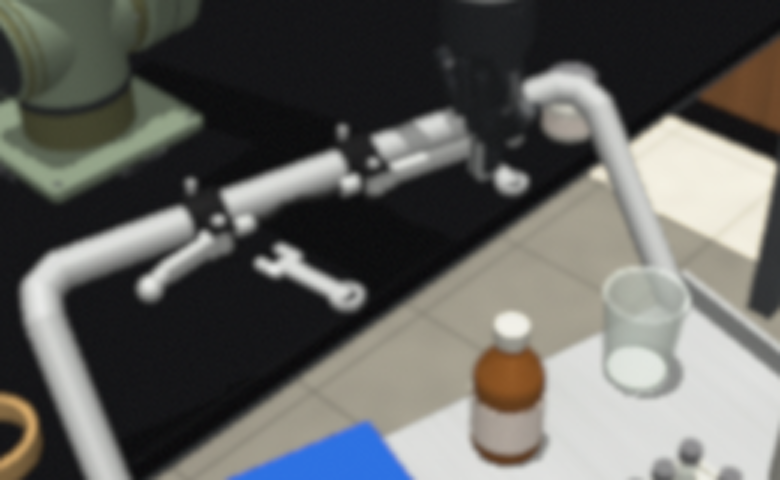

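The lever is held at its stop alongside the bar at (420,160) with about 17 N. The release lever at (185,260), the bottle and the beaker have not moved.

```bash
python3 -c "
from cell import r
print(r.sign_off())"
```

```text
the job is handed in; nothing more can be done
None
```

I pushed the brake lever in to its stop, let it spring fully back out, then pushed it in again; it is held there at about 17 N, short of the bar, and I have handed the job in.

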